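# Stack up a packed order in stack-and-nest totes

## Task

Make up the order as one stack on the deepest tote, leaving that tote where it stands, in this order: lay the tall carton in the deep tote; set the middle tote on top, turned end for end (label at the opposite end) so that it stands on the ledges instead of nesting; lay the flat carton in the middle tote; then stack the packed shallow tote on that, turned end for end against the middle tote. Set everything down rather than dropping it, cartons flat and right way up, and leave the tape roll, picking bin and tape measure alone.

Things in the scene. Friction and masses are not known exactly. Their poses are not given: they have to be found in the camera images.
- deep_tote: Deepest of three blue open totes: 95 mm high, empty, 0.22 kg. Origin: centre of underside; x along its length, y across, z up. All totes: rim 230 x 160 mm, a band 10 mm thick, 16 mm deep, faces upright (pinch it from above); below it walls lean in 0.16 mm per mm; floor 3 mm. White label card on a clip outside the -x end only (reaches 140 mm from centre). Floor inside 184 x 114 mm.
- mid_tote: Middle tote: 70 mm high, empty, about 0.17 kg (varies); origin, axes, rim, label as the deep tote's; floor inside 192 x 122 mm. All totes have 4 hollow columns on the long walls, at x = -66 and +34 mm, 30 mm wide, in to y = +-52 mm at the top (+-38 at the deep floor, +-42 here); flat tops = ledges 8 mm under the rim top. Long walls are clear from x = -50 to +18 mm.
- shallow_tote: Shallowest tote: 55 mm high, about 0.26 kg (varies); origin, axes, rim, label, columns as the others'. Packed: three small cartons fixed in a row along its middle, 136 mm (x) by 44 mm (y), tops 43 mm above the origin; free for a finger by every wall. On the mid tote's ledges its origin stands 62 mm above the mid tote's.
- tall_carton: The taller of the two loose closed cardboard cartons: 90 mm (x) x 56 mm (y) x 72 mm high, paper tape along its top. Origin: centre of its underside; x along its length, z up. About 0.16 kg (varies). To lie in the deep tote with its length along the tote's; it is too tall for the other totes.
- flat_carton: The lower, longer one of the two loose closed cardboard cartons: 110 mm (x) x 56 mm (y) x 40 mm high, paper tape along its top. Origin: centre of its underside; x along its length, z up. About 0.14 kg (varies). To lie in the mid tote with its length along the tote's.
- mid_label (a point): Label card of the mid tote, 128 mm from its centre at the -x end, 61 mm above its underside. Same way round as the tote below, a tote nests down into it; turned half round (label at the other end), its foot stands on the four ledges, 8 mm inside the rim, 4 to 7 mm play each way. On the deep tote's ledges the mid tote's origin is 87 mm above the deep one's.
- shallow_label (a point): Label card of the shallow tote, 128 mm from its centre at the -x end, 46 mm above its underside.
- tape_roll: Bystander, leave alone: roll of brown packing tape lying flat, 100 mm across, 48 mm high. Origin: centre of its underside.
- pick_bin: Bystander, leave alone: small open-fronted blue picking bin with white pipe couplers, 100 x 100 x 55 mm. Origin: centre of its underside.
- tape_measure: Bystander, leave alone: black pocket tape measure, 72 x 34 x 58 mm. Origin: centre of its underside.
Things that resemble listed ones, but are neither listed nor needed, are in the scene too. Leave any orange, purple or red look-alike of the tall_carton alone.

How it is judged:
On the way, in this order (a step that is already met when the one before it is completed fails the run):
1. the tall carton lies in the deep tote, let go (horizontal distance between tall_carton and deep_tote below 0.065 m and z of tall_carton in the frame of deep_tote between -0.002 and 0.012 m and angle between tall_carton's own z axis and vertical below 0.12 rad and contact force between the fingers and tall_carton below 0.1 N), for 0.2 s.
2. the mid tote stands on the deep tote's ledges, label at the opposite end, let go (horizontal distance between mid_tote and deep_tote below 0.014 m and z of mid_tote in the frame of deep_tote between 0.082 and 0.0915 m and x of mid_label in the frame of deep_tote above 0.09 m and angle between mid_tote's own z axis and vertical below 0.06 rad and contact force between the fingers and mid_tote below 0.1 N), for 0.2 s.
3. the flat carton lies in the mid tote on the stack, let go (horizontal distance between flat_carton and mid_tote below 0.065 m and z of flat_carton in the frame of mid_tote between -0.002 and 0.012 m and angle between flat_carton's own z axis and vertical below 0.12 rad and horizontal distance between mid_tote and deep_tote below 0.014 m and z of mid_tote in the frame of deep_tote between 0.082 and 0.0915 m and x of mid_label in the frame of deep_tote above 0.09 m and angle between mid_tote's own z axis and vertical below 0.06 rad and contact force between the fingers and flat_carton below 0.1 N), for 0.2 s.
4. the shallow tote stands on the mid tote's ledges, label at the opposite end to the mid tote's, let go (horizontal distance between shallow_tote and mid_tote below 0.014 m and z of shallow_tote in the frame of mid_tote between 0.057 and 0.0665 m and x of shallow_label in the frame of mid_tote above 0.09 m and angle between shallow_tote's own z axis and vertical below 0.06 rad and contact force between the fingers and shallow_tote below 0.1 N), for 0.2 s.
At the end, for the whole second after the job is handed in: Tall carton flat in the deep tote, flat carton flat in the mid tote (under 0.12 rad, within 12 mm of the floor); mid tote on the deep one's ledges, shallow on the mid one's (centres 14 mm, height 5 mm, 0.06 rad), each label opposite to the one below; all at rest, let go (all of step 1 and all of step 3 and all of step 4 and contact force between the fingers and deep_tote below 0.1 N and contact force between the fingers and mid_tote below 0.1 N and linear speed of each of deep_tote, mid_tote, shallow_tote, tall_carton, flat_carton below 0.02 m/s); the robot touches nothing.
It fails at once if a bystander (tape roll, picking bin or tape measure) is moved more than 30 mm (distance of any of tape_roll, pick_bin, tape_measure from where it was at the start of the episode above 0.03 m).
It fails at once if the deep tote is shifted more than 50 mm from where it stood (distance of deep_tote from where it was at the start of the episode above 0.05 m).
It fails at once if a carton or tote is dropped (falls free, faster than 0.8 m/s) ((linear speed of mid_tote above 0.8 m/s and contact force between the fingers and mid_tote below 0.1 N and contact force between mid_tote and the arm below 0.1 N) or (linear speed of shallow_tote above 0.8 m/s and contact force between the fingers and shallow_tote below 0.1 N and contact force between shallow_tote and the arm below 0.1 N) or (linear speed of tall_carton above 0.8 m/s and contact force between the fingers and tall_carton below 0.1 N and contact force between tall_carton and the arm below 0.1 N) or (linear speed of flat_carton above 0.8 m/s and contact force between the fingers and flat_carton below 0.1 N and contact force between flat_carton and the arm below 0.1 N)).
It also fails if it takes over 120 s, if anything falls off the work surface, if the arm or the gripper's body presses on something with over 40 N, if the wrist force passes 120 N, or if a joint passes its speed limit or range.

## Robot

A 6-joint arm with a two-finger parallel gripper is mounted at the origin on the work surface. World frame = base frame: x ahead of the robot, y to its left, z up, the work surface at z = 0. Lengths are in m, angles in rad, forces in N, time in s.
With the tool pointing down it reaches from about 0.35 to 0.775 m from the base axis. Payload 5.5 kg.
Tool frame: the origin (TCP) lies midway between the tips of the shut fingers; the grasp point (between the pads) lies 19 mm behind it (grip_point_offset is the distance from the TCP to the grasp point, in m); z points along the fingers, y is the line along which they close (so a half turn about z gives the same grasp; the last joint's range is limited). The gripper opens to 85 mm and grips with 20 to 120 N. Pads are 22 mm wide; open, the fingers measure 114 mm over their backs; the gripper's body (76 mm by 85 mm) begins 54 mm behind the grasp point. The pads swing forward as they close: fully open they stand 13 mm farther back than shut.
Start: joints at [1.036, 0.313, 0.046, 1.304, 0, 1.431], TCP at [0.221, 0.531, 0.231] pointing down, gripper open.
Joint ranges: [-2.76, 2.76], [-0.86, 1.69], [-1.03, 1.26], [-2.2, 2.34], [-1.47, 1.5], [-3.14, 3.14]. Speed limits (rad/s): [2.57, 2.57, 3.14, 3.14, 3.14, 3.14].

## Interface

Orientations are given as [roll, pitch, yaw] about the fixed x, y, z axes, in that order (R = Rz(yaw) Ry(pitch) Rx(roll)).
In Python, from bench import * gives the robot as it stands.
- The arm moves only by the tool play_rows, never from a script. Its argument "plan" is a list of rows, each a list of 7 numbers: the closure, from 0 (fully open) to 1 (shut), then the shift along the world's x, y, z in mm, then the turn, a rotation vector about the world's x, y, z in degrees. A call has 1 to 5 rows; each row shifts and turns the commanded pose from where the row before left it; what a row does not reach is not made up. A row lasts 1/8 s, in which the tool goes at most 62.5 mm and 10.7 degrees, less where a joint would pass 70% of its speed; a pose out of reach is approached as far as the arm can. A call with a gripper value outside its range is refused whole. The fingers move at their own pace and stop on an object; the grip force is fixed at half the most. Time passes only in rows, so rows that do not move let the fingers close. It gives the time, the measured TCP pose, the force, the opening and the grip force at its end, in the units of the state.
- observe(): the state, without advancing time (a new reading comes with each control period).
- grab_frame(name): name is "scene" or "top"; returns a dict with "frame" (384x512x3 uint8, blue, green, red), "range_z" (384x512 float32, m along the optical axis (not along the pixel's ray), 0 where there is no reading), "fx", "fy", "cx", "cy" (pixels), "origin" and "rotation" of the camera in the world. Camera axes: x right, y up, looking along -z (the intrinsics and any distortion apply to the point x, -y, -z); pixel columns grow to the right and rows downward; lengths in m; the calibration is good to about 2 mm. A picture is of the moment at which its call begins.
- finish_job(): hands the job in; it is judged then, once.
The state is a dict: "t": time; "joints": joint angles; "qd": joint speeds; "effort": joint torques, N m; "tcp_pos": TCP position; "tool_rot": TCP orientation; "ft_force": force on the tool from outside, world axes, zero at the start; "wrist_torque": the same for the moment, N m; "width": finger opening in m; "finger_force": force on a finger pad.
Only numpy, scipy, OpenCV 4.12 (cv2) and the standard library are available. Lean on these libraries where they do the work, as an engineer would, in place of code of your own. Each camera call takes 0.05 s, during which the arm holds its last target. There are 200 camera calls.

## Working session

There is one attempt and no reset: what is moved stays moved. The work goes in short steps, Python scripts to look and compute and a tool call to move; the robot and the scene stay as the last step left them, time stands still between calls to the robot, and variables do not carry over. Pictures are saved under pics/ and viewed, at most 14 in all, crops included, and the job is handed in when it is done.

Besides the shell and the picture viewer there is one more tool, called after "Request:" in YAML: its name, and indented under it one key for each argument. play_rows: Moves the arm, as the interface text tells. Its arguments: {"type":"object","properties":{"plan":{"type":"array"}},"required":["plan"]}

```bash
mkdir -p pics; ls; cat > h.py <<'E'
from bench import *
import numpy as np, cv2
def shot(n,f):
    g=grab_frame(n); cv2.imwrite('pics/'+f,g['frame']); np.savez('pics/'+f+'.npz',**g); return g
def cloud(g):
    z=g['range_z']; v,u=np.indices(z.shape)
    p=np.stack([(u-g['cx'])/g['fx']*z,-(v-g['cy'])/g['fy']*z,-z],-1)
    return p@np.array(g['rotation']).T+np.array(g['origin'])
E
python3 - <<'E'
from h import *
for n in('top','scene'):
    g=shot(n,n+'0.png'); print(n,[g[k] for k in('fx','fy','cx','cy','origin','rotation')], [k for k in g])
print(observe())
E
```

```text
pics
top [395.87936023207067, 395.87936023207067, 249.62842866848757, 183.336648898587, array([ 0.28995246, -0.06666241,  1.15158547]), array([ 0.18372564, -0.00757982, -1.55228463])] ['frame', 'range_z', 'fx', 'fy', 'cx', 'cy', 'origin', 'rotation']
scene [416.5328150054037, 416.5328150054037, 252.31958483792246, 189.55262521385518, array([ 1.17226621, -0.43522763,  1.1140645 ]), array([0.65066018, 0.00584948, 1.06922416])] ['frame', 'range_z', 'fx', 'fy', 'cx', 'cy', 'origin', 'rotation']
{'t': 0.1, 'joints': array([ 1.03641212e+00,  3.13898046e-01,  4.50871536e-02,  1.30360038e+00,
       -3.68710153e-05,  1.43118624e+00]), 'qd': array([-0.00154877, -0.00169386,  0.00282927,  0.00175707, -0.00108101,
       -0.00133912]), 'effort': array([ 2.19685164e-03, -4.81723595e+01,  2.99245423e+01,  1.26804653e-02,
       -1.41008059e-04,  2.77680095e-05]), 'tcp_pos': array([0.22093313, 0.53036356, 0.23051133]), 'tool_rot': array([-3.13998829e+00, -1.88218851e-04,  2.74681841e+00]), 'ft_force': array([ 0.43193703, -0.52428261, -0.17957923]), 'wrist_torque': array([ 0.02041386,  0.04290075, -0.02792337]), 'finger_force': 0.0, 'width': 0.08556288594869352}
```

View images.

```bash
sed -i "s/np.array(g\['rotation'\])/Rotation.from_euler('xyz',g['rotation']).as_matrix()/; s/^import numpy/from scipy.spatial.transform import Rotation\nimport numpy/" h.py; cat h.py | head -4
```

```text
from bench import *
from scipy.spatial.transform import Rotation
import numpy as np, cv2
def shot(n,f):
```

View pics/top0.png

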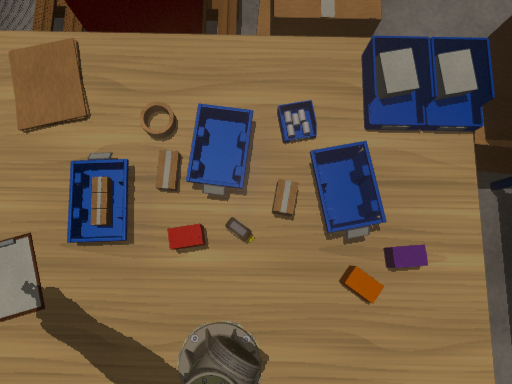

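View pics/scene0.png

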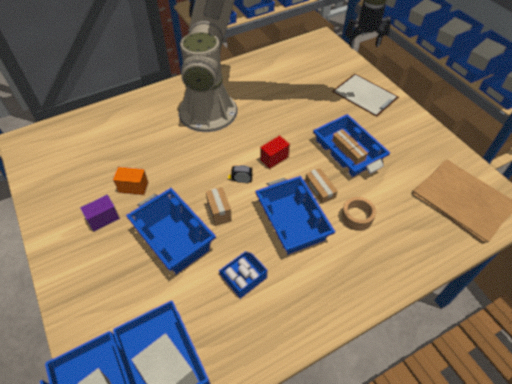

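```bash
cat >> h.py <<'E'
def blob(P,F,box,zlo,zhi,mask=None):
    m=np.zeros(P.shape[:2],bool); u0,v0,u1,v1=box; m[v0:v1,u0:u1]=1
    m&=(P[...,2]>zlo)&(P[...,2]<zhi)
    if mask is not None: m&=mask
    q=P[m]; return q
def rect(q):
    q=q[:, :2]
    k=np.ones(len(q),bool)
    r=cv2.minAreaRect((q[k]*1000).astype(np.float32)); return r
E
python3 - <<'E'
from h import *
g=dict(np.load('pics/top0.png.npz')); P=cloud(g); F=g['frame'].astype(int)
blue=(F[...,0]>F[...,2]+40)
gray=~(blue)
print('table z',np.median(P[250:280,80:150,2]),np.median(P[100:130,430:450,2]), P[300:310,300:310,:].mean((0,1)))
for n,b in dict(A=(180,95,262,200),B=(300,130,392,242),S=(60,145,136,252)).items():
    q=blob(P,F,b,.02,.2,blue); zt=np.percentile(q[:,2],[50,90,97,99.5]); 
    r=blob(P,F,b,zt[2]-.008,.2,blue); print(n,zt,len(r),rect(r))
    l=blob(P,F,b,.02,.2,(F.min(-1)>70)&(abs(F[...,0]-F[...,2])<40)); print(' label',len(l),np.median(l,0) if len(l) else 0)
for n,b in dict(c1=(153,145,185,195),c2=(268,174,302,221),red=(160,220,212,254),roll=(135,98,180,142),bin=(272,97,322,145),tm=(222,215,258,245),pur=(380,240,432,274),ora=(335,262,390,305)).items():
    q=blob(P,F,b,.012,.2); zt=np.percentile(q[:,2],[50,90,99]); r=blob(P,F,b,zt[1]-.006,.2); print(n,zt,len(r),rect(r))
E
```

```text
table z 0.0005748117474773107 0.00827747360815001 [ 0.16190557 -0.23148269  0.00059172]
A [0.0699877  0.0731233  0.07445388 0.07600775] 793 ((600.8145751953125, 15.624565124511719), (158.5807342529297, 230.07736206054688), 83.68778228759766)
 label 202 [0.4748247  0.03373288 0.06537559]
B [0.09507488 0.09827637 0.09971836 0.10118943] 881 ((485.9361572265625, -336.1954650878906), (228.33851623535156, 160.18482971191406), 11.429106712341309)
 label 219 [ 0.3631912  -0.35948189  0.08818391]
S [0.05460927 0.05770748 0.05898826 0.06089579] 947 ((440.27752685546875, 352.2198486328125), (230.3614959716797, 160.62472534179688), 2.853273391723633)
 label 299 [0.47979664 0.35498334 0.04498899]
c1 [0.04062371 0.04329839 0.04525693] 701 ((533.0091552734375, 167.60240173339844), (56.856903076171875, 110.22924041748047), 87.0474853515625)
c2 [0.07275616 0.07538699 0.07767757] 632 ((456.903076171875, -169.96875), (55.798004150390625, 90.70203399658203), 80.60176086425781)
red [0.07260638 0.07522275 0.07745431] 668 ((342.25177001953125, 101.68497467041016), (55.966678619384766, 90.53761291503906), 9.902792930603027)
roll [0.046926   0.05082948 0.05387628] 382 ((684.6263427734375, 204.35597229003906), (98.10711669921875, 97.20417785644531), 3.755937099456787)
bin [0.02764012 0.053005   0.05829648] 164 ((699.1615600585938, -205.6217041015625), (81.24179077148438, 100.84104919433594), 10.89725399017334)
tm [0.05271549 0.059769   0.0624273 ] 154 ((368.2851257324219, -40.792510986328125), (55.476409912109375, 34.40673065185547), 64.79122161865234)
pur [0.07250532 0.07548415 0.07733655] 678 ((300.6173400878906, -504.3075866699219), (55.931251525878906, 91.48507690429688), 5.052005767822266)
ora [0.07235695 0.07542474 0.07752135] 704 ((224.5424041748047, -378.3529968261719), (91.35594177246094, 56.341575622558594), 54.67936325073242)
```

Request:
play_rows:
  plan:
    - [0,36,-45,0,0,0,2.64]
    - [0,36,-45,0,0,0,2.64]
    - [0,36,-45,0,0,0,2.64]
    - [0,36,-45,0,0,0,2.64]
    - [0,36,-45,0,0,0,2.64]

```text
t: 0.72
tcp_pos: [0.4019, 0.3042, 0.231]
tool_rot: [-3.142, -0.0, 2.979]
ft_force: [0.6, 0.5, -0.3]
width: 0.085
finger_force: 0.0
```

Request:
play_rows:
  plan:
    - [0,5.6,-47.6,0,0,0,0]
    - [0,5.6,-47.6,0,0,0,0]
    - [0,5.6,-47.6,0,0,0,0]
    - [0,5.6,-47.6,0,0,0,0]
    - [0,5.6,-47.6,0,0,0,0]

```text
t: 1.35
tcp_pos: [0.4289, 0.0663, 0.2311]
tool_rot: [3.142, -0.0, 2.977]
ft_force: [0.3, -0.1, 0.6]
width: 0.0855
finger_force: 0.0
```

Request:
play_rows:
  plan:
    - [0,5.6,-47.6,-20,0,0,0]
    - [0,5.6,-47.6,-20,0,0,0]
    - [0,5.6,-47.6,-20,0,0,0]
    - [0,5.6,-47.6,-20,0,0,0]
    - [0,5.6,-47.6,-20,0,0,0]

```text
t: 1.98
tcp_pos: [0.4569, -0.1717, 0.1305]
tool_rot: [3.141, -0.0, 2.977]
ft_force: [0.6, -0.7, 0.0]
width: 0.0854
finger_force: 0.0
```

Request:
play_rows:
  plan:
    - [0,0,0,0,0,0,0]
    - [0,0,0,0,0,0,0]

```text
t: 2.22
tcp_pos: [0.4566, -0.1697, 0.131]
tool_rot: [3.141, -0.001, 2.977]
ft_force: [0.9, 0.1, -0.2]
width: 0.0855
finger_force: 0.0
```

Request:
play_rows:
  plan:
    - [0,0,0,-35,0,0,0]
    - [0,0,0,-35,0,0,0]
    - [0,0,0,-23,0,0,0]
    - [0.3,0,0,0,0,0,0]
    - [0.6,0,0,0,0,0,0]

```text
t: 2.85
tcp_pos: [0.4581, -0.1699, 0.0399]
tool_rot: [-3.141, 0.002, 2.979]
ft_force: [1.9, -0.8, -1.6]
width: 0.0549
finger_force: 64.2
```

Request:
play_rows:
  plan:
    - [0.6,0,0,0,0,0,0]
    - [0.6,0,0,0,0,0,0]
    - [0.6,0,0,0,0,0,0]
    - [0.6,0,0,0,0,0,0]

```text
t: 3.35
tcp_pos: [0.4582, -0.1703, 0.0397]
tool_rot: [3.142, 0.003, 2.978]
ft_force: [0.3, 1.7, 7.6]
width: 0.0549
finger_force: 65.5
```

Request:
play_rows:
  plan:
    - [0.6,0,0,15,0,0,0]
    - [0.6,0,0,30,0,0,0]
    - [0.6,0,0,40,0,0,0]
    - [0.6,0,0,40,0,0,0]
    - [0.6,0,0,0,0,0,0]

```text
t: 3.98
tcp_pos: [0.4592, -0.1715, 0.1673]
tool_rot: [-3.139, 0.007, 2.977]
ft_force: [-0.4, -0.8, -1.3]
width: 0.055
finger_force: 64.6
```

Request:
play_rows:
  plan:
    - [0.6,2.4,-34,0,0,0,4.2]
    - [0.6,2.4,-34,0,0,0,4.2]
    - [0.6,2.4,-34,0,0,0,4.2]
    - [0.6,2.4,-34,0,0,0,4.1]
    - [0.6,2.4,-34,0,0,0,4.1]

```text
t: 4.6
tcp_pos: [0.4684, -0.3408, 0.1622]
tool_rot: [3.14, -0.001, -2.941]
ft_force: [0.2, -0.2, -2.0]
width: 0.0549
finger_force: 64.5
```

Request:
play_rows:
  plan:
    - [0.6,0,0,0,0,0,0]
    - [0.6,0,0,0,0,0,0]

```text
t: 4.85
tcp_pos: [0.4684, -0.3394, 0.1623]
tool_rot: [3.139, -0.001, -2.944]
ft_force: [0.2, 1.1, -2.3]
width: 0.0554
finger_force: 64.5
```

```bash
python3 - <<'E'
from h import *
shot('scene','s1.png'); g=shot('top','t1.png'); o=observe(); print(o['tcp_pos'],o['tool_rot'],o['ft_force'])
cv2.imwrite('pics/s1c.png',cv2.resize(cv2.imread('pics/s1.png')[130:300,60:320],None,fx=2.5,fy=2.5))
E
```

```text
[ 0.46872488 -0.33899709  0.16284341] [ 3.14007710e+00 -8.22411276e-04 -2.94258406e+00] [-0.19995665  0.34861631 -0.57782161]
```

View pics/s1c.png

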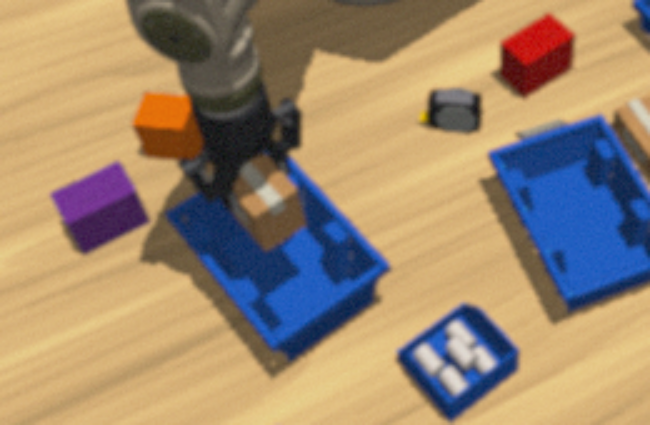

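The carton is held level above the deep tote (crop px 265,200), aligned with it. Lowering.

Request:
play_rows:
  plan:
    - [0.6,1,0,-30,0,0,0]
    - [0.6,0.5,0,-35,0,0,0]
    - [0.6,0,0,-30,0,0,0]
    - [0.6,0,0,-15,0,0,0]
    - [0.6,0,0,-6,0,0,0]

```text
t: 5.58
tcp_pos: [0.4706, -0.3394, 0.0469]
tool_rot: [3.141, -0.001, -2.942]
ft_force: [0.1, -0.0, -1.0]
width: 0.0549
finger_force: 64.6
```

Request:
play_rows:
  plan:
    - [0.6,0,0,-3,0,0,0]
    - [0.6,0,0,0,0,0,0]

```text
t: 5.82
tcp_pos: [0.4712, -0.3406, 0.0452]
tool_rot: [-3.14, 0.001, -2.943]
ft_force: [0.3, -0.2, -0.6]
width: 0.0547
finger_force: 64.6
```

Request:
play_rows:
  plan:
    - [0.6,0,0,-2,0,0,0]
    - [0.6,0,0,0,0,0,0]
    - [0.6,0,0,-1,0,0,0]
    - [0.6,0,0,0,0,0,0]

```text
t: 6.32
tcp_pos: [0.4711, -0.3406, 0.0428]
tool_rot: [-3.14, 0.001, -2.943]
ft_force: [-2.4, 1.1, 6.8]
width: 0.0553
finger_force: 65.7
```

Request:
play_rows:
  plan:
    - [0.25,0,0,0,0,0,0]
    - [0.2,0,0,0,0,0,0]
    - [0.2,0,0,0,0,0,0]
    - [0.2,0,0,10,0,0,0]
    - [0.2,0,0,30,0,0,0]

```text
t: 6.95
tcp_pos: [0.4697, -0.3392, 0.0806]
tool_rot: [3.138, -0.002, -2.943]
ft_force: [-0.3, -0.1, 0.3]
width: 0.0685
finger_force: 0.0
```

Request:
play_rows:
  plan:
    - [0.2,0,0,40,0,0,0]
    - [0.2,0,0,50,0,0,0]
    - [0.2,0,0,50,0,0,0]

```text
t: 7.32
tcp_pos: [0.4705, -0.34, 0.2235]
tool_rot: [-3.141, 0.0, -2.943]
ft_force: [-0.1, -1.6, -1.1]
width: 0.068
finger_force: 0.0
```

Request:
play_rows:
  plan:
    - [0.2,12,28,0,0,0,-2.5]
    - [0.5,18,42,0,0,0,-3]
    - [0.5,18,42,0,0,0,-3]
    - [0.5,18,42,0,0,0,-3]
    - [0.5,18,42,0,0,0,-3]

```text
t: 7.95
tcp_pos: [0.5552, -0.1429, 0.2222]
tool_rot: [-3.141, 0.001, 3.085]
ft_force: [0.6, -0.9, -0.1]
width: 0.0431
finger_force: 0.0
```

Request:
play_rows:
  plan:
    - [0.5,18,42,-30,0,0,-3.2]
    - [0.5,20,43,-40,0,0,0]
    - [0.5,0,0,-40,0,0,0]
    - [0.5,0,0,0,0,0,0]
    - [0.5,0,0,0,0,0,0]

```text
t: 8.57
tcp_pos: [0.5934, -0.0598, 0.113]
tool_rot: [-3.141, 0.002, 3.031]
ft_force: [0.7, -0.3, 0.1]
width: 0.0428
finger_force: 0.0
```

```bash
python3 - <<'E'
from h import *
g=shot('scene','s2.png'); o=observe(); print(o['tcp_pos'],o['tool_rot'],o['width'])
cv2.imwrite('pics/s2c.png',cv2.resize(g['frame'][150:300,120:350],None,fx=3,fy=3))
E
```

```text
[ 0.59394872 -0.06009322  0.11364348] [-3.14128977  0.00326571  3.03034099] 0.04238954771200884
```

View pics/s2c.png

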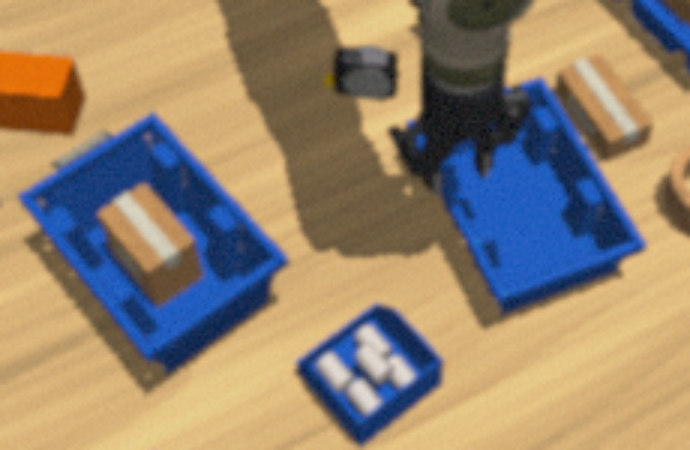

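The tall carton lies flat in the deep tote (crop 150,240); the fingers straddle the mid tote's near rim (430,160).

Request:
play_rows:
  plan:
    - [0.5,0,0,-30,0,0,0]
    - [0.5,0,0,-25,0,0,0]
    - [0.5,0,0,-10,0,0,0]
    - [0.5,0,0,0,0,0,0]
    - [0.75,0,0,0,0,0,0]

```text
t: 9.25
tcp_pos: [0.5938, -0.0597, 0.0479]
tool_rot: [-3.141, 0.003, 3.031]
ft_force: [-0.8, 0.2, -0.2]
width: 0.0255
finger_force: 0.0
```

Request:
play_rows:
  plan:
    - [0.85,0,0,0,0,0,0]
    - [1,0,0,0,0,0,0]
    - [1,0,0,0,0,0,0]
    - [1,0,0,0,0,0,0]

```text
t: 9.75
tcp_pos: [0.5936, -0.0597, 0.0479]
tool_rot: [-3.141, 0.002, 3.031]
ft_force: [-0.3, -1.4, 5.8]
width: 0.0086
finger_force: 58.4
```

Request:
play_rows:
  plan:
    - [1,0,0,10,0,0,0]
    - [1,0,0,25,0,0,0]
    - [1,0,0,40,0,0,0]
    - [1,0,0,40,0,0,0]
    - [1,0,0,35,0,0,0]

```text
t: 10.38
tcp_pos: [0.5925, -0.0591, 0.1983]
tool_rot: [-3.141, 0.001, 3.032]
ft_force: [-0.5, -0.4, -1.0]
width: 0.0091
finger_force: 57.9
```

Request:
play_rows:
  plan:
    - [1,0,0,10,0,0,0]
    - [1,0,0,0,0,0,0]
    - [1,0,0,0,0,0,0]

```text
t: 10.75
tcp_pos: [0.5917, -0.059, 0.2044]
tool_rot: [3.141, -0.003, 3.031]
ft_force: [-0.3, -0.3, -2.9]
width: 0.008
finger_force: 57.9
```

```bash
python3 - <<'E'
from h import *
o=observe(); print(o['tcp_pos'],o['tool_rot'],o['width'],o['ft_force'])
g=shot('scene','s3.png'); 
cv2.imwrite('pics/s3c.png',cv2.resize(g['frame'][100:300,120:400],None,fx=2.5,fy=2.5))
for n in('top','scene'):
    g=shot(n,n+'3.png') if n=='top' else g
    P=cloud(g);F=g['frame'].astype(int);b=F[...,0]>F[...,2]+40
    m=b&(P[...,2]>.19)&(P[...,2]<.25)&(P[...,0]<.8)&(P[...,0]>.4)&(abs(P[...,1])<.2)
    q=P[m]; print(n,len(q),rect(q)); A=np.c_[q[:,:2],np.ones(len(q))]
    k=np.ones(len(q),bool)
    m2=q[:,2]>np.percentile(q[:,2],20)
    for _ in range(5):
        c=np.linalg.lstsq(A[k],q[k,2],rcond=None)[0]; r=q[:,2]-A@c; k=(abs(r)<.004)
    print('slope',c,k.sum())
E
```

```text
[ 0.59168132 -0.0589676   0.20441098] [ 3.14120192 -0.00315516  3.03134769] 0.008019413426659721 [-0.25935429 -0.27938356 -2.90977644]
top 0 ((0.0, 0.0), (0.0, 0.0), 0.0)Traceback (most recent call last):
  File "<stdin>", line 11, in <module>
    return _quantile_unchecked(
        a, q, axis, out, overwrite_input, method, keepdims, weights)
    return _ureduce(a,
                    func=_quantile_ureduce_func,
    ...<5 lines>...
                    overwrite_input=overwrite_input,
                    method=method)
    r = func(a, **kwargs)
    result = _quantile(arr,
                       quantiles=q,
    ...<2 lines>...
                       out=out,
                       weights=wgt)
    slices_having_nans = np.isnan(arr[-1, ...])
                                  ~~~^^^^^^^^^
IndexError: index -1 is out of bounds for axis 0 with size 0
```

View pics/s3c.png

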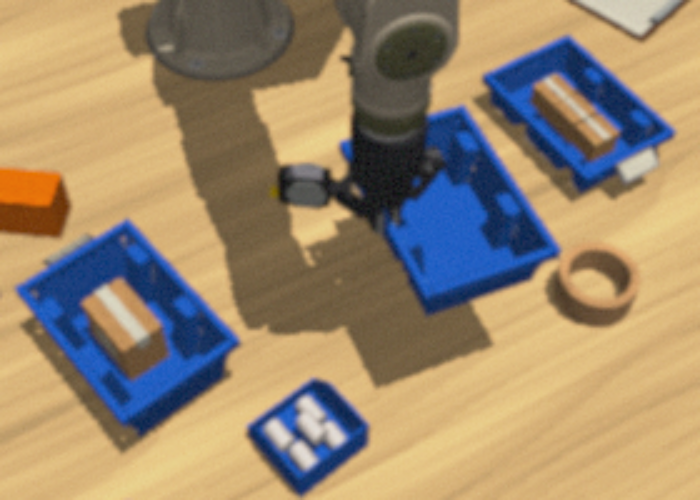

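The mid tote is lifted and held at its near wall (crop 390,210), roughly level. Checking its tilt numerically.

```bash
cat > tilt.py <<'E'
from h import *
def tilt(g,zlo,zhi,cx,cy,R=.17):
    P=cloud(g);F=g['frame'].astype(int);b=F[...,0]>F[...,2]+25
    m=b&(P[...,2]>zlo)&(P[...,2]<zhi)&(np.hypot(P[...,0]-cx,P[...,1]-cy)<R)
    q=P[m]; A=np.c_[q[:,:2]-[cx,cy],np.ones(len(q))]
    # upper plane
    k=np.ones(len(q),bool)
    for i in range(25):
        c=np.linalg.lstsq(A[k],q[k,2],rcond=None)[0]; r=q[:,2]-A@c
        k=(r>-.004) if i<12 else (abs(r)<.004)
    rr=rect(q[k]); print(len(q),k.sum(),'plane',c.round(4),rr)
    return c,rr,q[k]
if __name__=='__main__':
    for f in('top3.png','s3.png'):
        g=dict(np.load('pics/'+f+'.npz')); tilt(g,.17,.28,.6,.016)
E
python3 tilt.py
```

```text
0 0 plane [0. 0. 0.] ((0.0, 0.0), (0.0, 0.0), 0.0)
1912 249 plane [-0.047  -0.3284  0.2479] ((602.0712280273438, 33.510154724121094), (122.91844177246094, 229.44854736328125), 83.83026123046875)
```

```bash
python3 - <<'E'
from h import *
g=dict(np.load('pics/s3.png.npz'));P=cloud(g);F=g['frame'].astype(int);b=F[...,0]>F[...,2]+25
m=b&(P[...,2]>.1)&(P[...,2]<.28)&(np.hypot(P[...,0]-.6,P[...,1]-.016)<.17);q=P[m]
a=np.radians(-6.3);d=q[:,:2]-[.6,.0166];x=d@[np.cos(a),np.sin(a)];y=d@[-np.sin(a),np.cos(a)]
for y0 in range(-90,91,15):
  for x0 in(-120,-60,0,60,100):
    s=(abs(y*1e3-y0)<8)&(x*1e3>x0)&(x*1e3<x0+(60 if x0<100 else 30))
    print(y0,x0,s.sum(),np.percentile(q[s,2],97).round(4) if s.sum()>5 else '',end=' | ')
  print()
print(x.min(),x.max(),y.min(),y.max())
E
```

```text
-90 -120 0  | -90 -60 0  | -90 0 0  | -90 60 0  | -90 100 0  | 
-75 -120 25 0.2318 | -75 -60 6 0.2265 | -75 0 98 0.2311 | -75 60 125 0.2296 | -75 100 46 0.2307 | 
-60 -120 0  | -60 -60 2  | -60 0 96 0.2497 | -60 60 62 0.2279 | -60 100 52 0.228 | 
-45 -120 0  | -45 -60 10 0.2617 | -45 0 57 0.2745 | -45 60 66 0.2295 | -45 100 54 0.2298 | 
-30 -120 0  | -30 -60 48 0.2219 | -30 0 93 0.2747 | -30 60 67 0.2274 | -30 100 51 0.2279 | 
-15 -120 0  | -15 -60 81 0.1621 | -15 0 100 0.1617 | -15 60 67 0.2274 | -15 100 52 0.2279 | 
0 -120 5  | 0 -60 79 0.162 | 0 0 92 0.162 | 0 60 61 0.2272 | 0 100 48 0.2274 | 
15 -120 9 0.1613 | 15 -60 83 0.1617 | 15 0 98 0.1617 | 15 60 58 0.2258 | 15 100 45 0.2261 | 
30 -120 57 0.224 | 30 -60 83 0.1613 | 30 0 91 0.1614 | 30 60 60 0.2251 | 30 100 48 0.2254 | 
45 -120 158 0.2255 | 45 -60 132 0.2135 | 45 0 197 0.2158 | 45 60 59 0.2256 | 45 100 46 0.2258 | 
60 -120 106 0.227 | 60 -60 234 0.2167 | 60 0 150 0.2186 | 60 60 92 0.2248 | 60 100 31 0.2251 | 
75 -120 81 0.2275 | 75 -60 138 0.2263 | 75 0 115 0.2264 | 75 60 124 0.2253 | 75 100 20 0.2241 | 
90 -120 0  | 90 -60 0  | 90 0 0  | 90 60 0  | 90 100 0  | 
-0.11570433302552774 0.1166194476929085 -0.08196470217629222 0.0785264948465562
```

Request:
play_rows:
  plan:
    - [1,-3,-5,10,0,0,-4.3]
    - [1,-7,-12,0,0,0,-9]
    - [1,-7,-12,0,0,0,-9]
    - [1,-7,-12,0,0,0,-9]
    - [1,-7,-12,0,0,0,-9]

```text
t: 11.48
tcp_pos: [0.5608, -0.1124, 0.215]
tool_rot: [-3.141, -0.002, 2.323]
ft_force: [0.3, -0.1, -1.0]
width: 0.0088
finger_force: 57.9
```

Request:
play_rows:
  plan:
    - [1,-7,-12,0,0,0,-9]
    - [1,-7,-12,0,0,0,-9]
    - [1,-7,-12,0,0,0,-9]
    - [1,-7,-12,0,0,0,-9]
    - [1,-7,-12,0,0,0,-9]

```text
t: 12.1
tcp_pos: [0.5258, -0.1722, 0.2151]
tool_rot: [-3.14, -0.001, 1.537]
ft_force: [0.7, -0.5, -2.3]
width: 0.0086
finger_force: 57.9
```

Request:
play_rows:
  plan:
    - [1,-7,-12,0,0,0,-9]
    - [1,-7,-12,0,0,0,-9]
    - [1,-7,-12,0,0,0,-9]
    - [1,-7,-12,0,0,0,-9]
    - [1,-7,-12,0,0,0,-9]

```text
t: 12.72
tcp_pos: [0.4909, -0.2321, 0.2151]
tool_rot: [-3.139, 0.0, 0.752]
ft_force: [0.4, -0.4, -2.3]
width: 0.0086
finger_force: 57.9
```

Request:
play_rows:
  plan:
    - [1,-7,-12,0,0,0,-9]
    - [1,-7,-12,0,0,0,-9]
    - [1,-5,-7,0,0,0,-5]
    - [1,0,0,0,0,0,0]
    - [1,0,0,0,0,0,0]

```text
t: 13.35
tcp_pos: [0.4726, -0.2628, 0.2157]
tool_rot: [-3.141, 0.0, 0.357]
ft_force: [0.5, 0.7, -0.9]
width: 0.009
finger_force: 57.9
```

```bash
cat > look.py <<'E'
from h import *
import sys
# rim/deep corner info in deep frame: usage look.py tag
tag=sys.argv[1]; o=observe(); print(o['tcp_pos'].round(4),np.degrees(o['tool_rot']).round(2),o['ft_force'].round(1),round(o['width'],4))
C=np.array([.486,-.336]);a=np.radians(11.4)
for n in('scene','top'):
    g=shot(n,n+tag+'.png'); P=cloud(g);F=g['frame'].astype(int);b=F[...,0]>F[...,2]+25
    d=P[...,:2]-C; X=d@[np.cos(a),np.sin(a)]*1e3; Y=d@[-np.sin(a),np.cos(a)]*1e3; Z=P[...,2]*1e3
    for lo,hi in eval(sys.argv[2]):
        m=b&(Z>lo)&(Z<hi)&(np.hypot(X,Y)<180)&(abs(Y)<110)
        if m.sum()<60: print(n,lo,hi,'few',m.sum()); continue
        q=np.c_[X[m],Y[m],Z[m]]
        r=cv2.minAreaRect(q[:,:2].astype(np.float32))
        print(n,lo,hi,m.sum(),'X',np.percentile(q[:,0],[.5,99.5]).round(1),'Y',np.percentile(q[:,1],[.5,99.5]).round(1),'rect',np.round(r[0],1),np.round(r[1],1),round(r[2],1))
        for xs in(-105,105): print('   z@x%d'%xs,[ (y,np.percentile(q[s,2],95).round(1)) for y in(-70,-35,0,35,70) for s in [(abs(q[:,0]-xs)<12)&(abs(q[:,1]-y)<12)] if s.sum()>4])
E
python3 look.py 4 "[(210,260)]"
```

```text
[ 0.4726 -0.2628  0.2157] [-1.7994e+02  2.0000e-02  2.0470e+01] [ 0.5  0.7 -0.9] 0.009
scene 210 260 1723 X [-101.6  139.7] Y [-92.3  91.9] rect [15.8  2.5] [232.3 164.5] 9.1
   z@x-105 [(0, np.float64(237.9)), (35, np.float64(238.4))]
   z@x105 [(-70, np.float64(237.7)), (-35, np.float64(230.3)), (70, np.float64(240.6))]
top 210 260 436 X [-91.7 129.8] Y [-91.8  97.1] rect [16.3  2. ] [265.5 107.7] 28.3
   z@x-105 []
   z@x105 [(70, np.float64(241.5))]
```

Request:
play_rows:
  plan:
    - [1,-0.5,0,0,0,0,-5]
    - [1,-0.5,0,-10,0,0,-4.07]
    - [1,0,0,-10,0,0,0]
    - [1,0,0,0,0,0,0]
    - [1,0,0,0,0,0,0]

```text
t: 14.08
tcp_pos: [0.4718, -0.2631, 0.1964]
tool_rot: [3.142, 0.0, 0.198]
ft_force: [-0.4, 0.3, -1.9]
width: 0.0086
finger_force: 58.0
```

```bash
python3 look.py 5 "[(190,240),(75,105)]"; python3 - <<'E'
import cv2
a=cv2.imread('pics/scene5.png')[120:300,80:300]
cv2.imwrite('pics/s5c.png',cv2.resize(a,None,fx=3,fy=3))
E
```

```text
[ 0.4718 -0.2631  0.1964] [180.     0.    11.37] [-0.4  0.3 -1.9] 0.0086
scene 190 240 1602 X [-111.   118.8] Y [-80.6  77.9] rect [ 3.2 -0.8] [160.  233.3] 90.0
   z@x-105 [(-70, np.float64(218.1)), (-35, np.float64(218.8)), (0, np.float64(217.4)), (35, np.float64(219.7)), (70, np.float64(220.7))]
   z@x105 [(-70, np.float64(218.6)), (-35, np.float64(220.1)), (0, np.float64(220.6)), (35, np.float64(221.0)), (70, np.float64(222.2))]
scene 75 105 688 X [-107.2  116. ] Y [-81.9  76.4] rect [ 2.1 -2.8] [229.3 159.8] 0.5
   z@x-105 [(-70, np.float64(98.5))]
   z@x105 [(-70, np.float64(98.9)), (-35, np.float64(97.1)), (0, np.float64(98.3)), (35, np.float64(96.0)), (70, np.float64(99.2))]
top 190 240 412 X [-111.4  117.4] Y [-78.7  80.2] rect [ 7.2 -6.3] [272.3  85.7] 28.7
   z@x-105 [(-70, np.float64(219.7)), (-35, np.float64(220.6))]
   z@x105 [(35, np.float64(222.6)), (70, np.float64(223.3))]
top 75 105 62 X [-112.6  113.9] Y [-77.2  79.3] rect [-3.1  6.2] [269.7  33.7] 31.0
   z@x-105 [(-70, np.float64(98.3))]
   z@x105 [(70, np.float64(98.5))]
```

View pics/s5c.png

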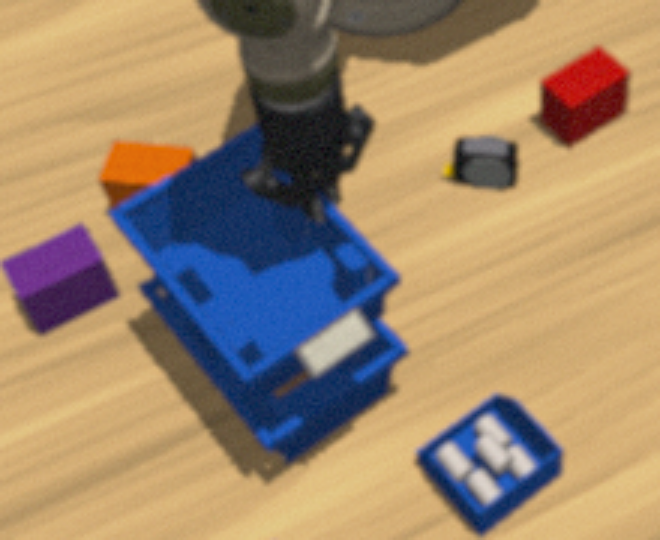

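The mid tote is level over the deep tote, label (crop 335,340) at the far end. Lowering.

Request:
play_rows:
  plan:
    - [1,-0.8,-1.2,-15,0,0,0]
    - [1,0,0,-20,0,0,0]
    - [1,0,0,-12,0,0,0]
    - [1,0,0,-5,0,0,0]
    - [1,0,0,0,0,0,0]

```text
t: 14.8
tcp_pos: [0.4708, -0.2644, 0.1441]
tool_rot: [-3.141, 0.0, 0.197]
ft_force: [-0.6, 0.5, -2.4]
width: 0.0089
finger_force: 58.0
```

Request:
play_rows:
  plan:
    - [1,0,0,-2,0,0,0]
    - [1,0,0,-2,0,0,0]
    - [1,0,0,0,0,0,0]

```text
t: 15.18
tcp_pos: [0.4709, -0.2644, 0.1404]
tool_rot: [3.141, -0.0, 0.197]
ft_force: [0.6, 0.0, -1.3]
width: 0.0092
finger_force: 57.9
```

Request:
play_rows:
  plan:
    - [1,0,0,-2,0,0,0]
    - [1,0,0,0,0,0,0]
    - [1,0,0,-1.5,0,0,0]
    - [1,0,0,0,0,0,0]

```text
t: 15.68
tcp_pos: [0.471, -0.2645, 0.137]
tool_rot: [3.141, -0.0, 0.197]
ft_force: [0.5, 1.1, -0.5]
width: 0.0089
finger_force: 58.3
```

```bash
python3 look.py 6 "[(130,190),(75,105)]"
```

```text
[ 0.471  -0.2645  0.137 ] [ 1.7998e+02 -1.0000e-02  1.1310e+01] [ 0.5  1.1 -0.5] 0.0089
scene 130 190 1506 X [-112.4  117.9] Y [-81.7  76.6] rect [13.2  0.1] [164.1 257.1] 89.8
   z@x-105 [(-70, np.float64(160.8)), (-35, np.float64(159.6)), (0, np.float64(160.8)), (35, np.float64(160.4)), (70, np.float64(161.5))]
   z@x105 [(-70, np.float64(160.6)), (-35, np.float64(160.6)), (0, np.float64(160.7)), (35, np.float64(161.3)), (70, np.float64(161.9))]
scene 75 105 2238 X [-100.5  115.2] Y [-81.6  72.6] rect [ 1.3 -3. ] [229.3 159.2] 0.5
   z@x-105 [(-70, np.float64(99.9)), (-35, np.float64(103.6)), (0, np.float64(104.5)), (35, np.float64(104.7))]
   z@x105 [(-70, np.float64(98.5)), (-35, np.float64(100.0)), (0, np.float64(88.0)), (35, np.float64(101.0)), (70, np.float64(100.3))]
top 130 190 398 X [-113.1  116.4] Y [-79.5  79.1] rect [ 6.4 -7.6] [271.6  92.2] 28.3
   z@x-105 [(-70, np.float64(160.7)), (-35, np.float64(161.1))]
   z@x105 [(35, np.float64(163.1)), (70, np.float64(162.1))]
top 75 105 70 X [-94.4 112.9] Y [-64.1  79.4] rect [13.8  3.6] [244.5  40.5] 37.6
   z@x-105 []
   z@x105 [(70, np.float64(99.2))]
```

Request:
play_rows:
  plan:
    - [1,0,0,-1.5,0,0,0]
    - [1,0,0,0,0,0,0]
    - [0.8,0,0,0,0,0,0]
    - [0.6,0,0,0,0,0,0]
    - [0.55,0,0,0,0,0,0]

```text
t: 16.4
tcp_pos: [0.4708, -0.2645, 0.1352]
tool_rot: [-3.142, 0.0, 0.197]
ft_force: [0.1, -0.3, -0.5]
width: 0.0386
finger_force: 0.0
```

Request:
play_rows:
  plan:
    - [0.55,0,0,10,0,0,0]
    - [0.5,0,0,30,0,0,0]
    - [0.3,0,0,40,0,0,0]
    - [0,0,0,30,0,0,0]
    - [0,0,0,0,0,0,0]

```text
t: 17.02
tcp_pos: [0.4723, -0.2655, 0.2488]
tool_rot: [3.137, -0.004, 0.197]
ft_force: [0.2, 0.6, -0.2]
width: 0.0853
finger_force: 0.0
```

```bash
python3 look.py 7 "[(130,190),(75,105)]"; python3 - <<'E'
import numpy as np
from h import *
g=dict(np.load('pics/scene7.png.npz'));P=cloud(g);F=g['frame'];cv2.imwrite('pics/s7c.png',cv2.resize(F[120:300,80:380],None,fx=2.6,fy=2.6))
E
```

```text
[ 0.4723 -0.2655  0.2488] [179.73  -0.23  11.31] [ 0.2  0.6 -0.2] 0.0853
scene 130 190 1605 X [-110.7  117.8] Y [-80.9  77. ] rect [11.5 -1.6] [159.1 251.3] 89.8
   z@x-105 [(-70, np.float64(161.7)), (-35, np.float64(159.5)), (0, np.float64(159.1)), (35, np.float64(159.5))]
   z@x105 [(-70, np.float64(160.8)), (-35, np.float64(160.1)), (0, np.float64(159.9)), (35, np.float64(159.9)), (70, np.float64(160.5))]
scene 75 105 2294 X [-100.3  115.3] Y [-81.4  72.7] rect [ 2.3 -2.7] [229.5 158.7] 0.3
   z@x-105 [(-70, np.float64(100.1)), (-35, np.float64(103.1)), (0, np.float64(103.2)), (35, np.float64(104.7))]
   z@x105 [(-70, np.float64(99.1)), (-35, np.float64(99.8)), (35, np.float64(94.3)), (70, np.float64(99.3))]
top 130 190 134 X [-111.3  116. ] Y [-78.2  80. ] rect [0.2 5. ] [268.1  69.3] 24.5
   z@x-105 [(-70, np.float64(160.0))]
   z@x105 [(35, np.float64(161.5)), (70, np.float64(161.1))]
top 75 105 few 30
```

View pics/s7c.png

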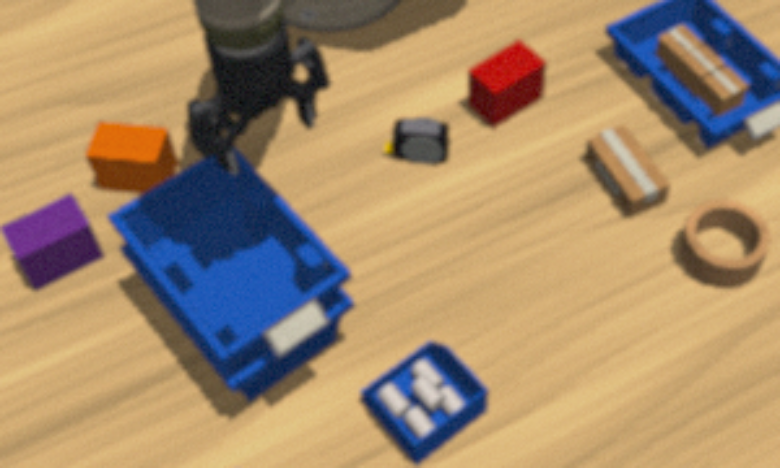

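Request:
play_rows:
  plan:
    - [0,3,20,0,0,0,6.7]
    - [0,3,24,0,0,0,9]
    - [0,3,24,0,0,0,9]
    - [0,3,24,0,0,0,9]
    - [0,3,24,0,0,0,9]

```text
t: 17.75
tcp_pos: [0.4851, -0.1473, 0.2439]
tool_rot: [-3.139, 0.0, 0.948]
ft_force: [0.9, 0.6, -0.4]
width: 0.0853
finger_force: 0.0
```

Request:
play_rows:
  plan:
    - [0,3,24,0,0,0,9]
    - [0,3,24,0,0,0,9]
    - [0,3,24,0,0,0,9]
    - [0,3,24,0,0,0,9]
    - [0,3,24,0,0,0,9]

```text
t: 18.38
tcp_pos: [0.5001, -0.0274, 0.2439]
tool_rot: [-3.139, -0.001, 1.733]
ft_force: [0.3, 0.0, 1.0]
width: 0.0856
finger_force: 0.0
```

Request:
play_rows:
  plan:
    - [0,4,25,0,0,0,9]
    - [0,4,25,0,0,0,9]
    - [0,4,25,0,0,0,9]
    - [0,4,25,0,0,0,9]
    - [0,4,25,0,0,0,9]

```text
t: 19.0
tcp_pos: [0.5201, 0.0974, 0.2439]
tool_rot: [-3.14, -0.002, 2.519]
ft_force: [-0.0, -0.2, -0.7]
width: 0.0854
finger_force: 0.0
```

Request:
play_rows:
  plan:
    - [0,4,24,-45,0,0,9]
    - [0,4,24,-45,0,0,9]
    - [0,3,24,-40,0,0,6]
    - [0,0,0,0,0,0,0]
    - [0,0,0,0,0,0,0]

```text
t: 19.62
tcp_pos: [0.5318, 0.1682, 0.1156]
tool_rot: [-3.141, -0.0, 2.931]
ft_force: [0.6, 0.3, -0.4]
width: 0.0856
finger_force: 0.0
```

Request:
play_rows:
  plan:
    - [0,1,-0.5,-30,0,0,9.1]
    - [0,0,0,-35,0,0,0]
    - [0,0,0,-28,0,0,0]
    - [0,0,0,-10,0,0,0]
    - [0,0,0,-4,0,0,0]

```text
t: 20.25
tcp_pos: [0.5339, 0.1677, 0.0093]
tool_rot: [3.141, 0.002, 3.09]
ft_force: [0.1, -0.2, -0.4]
width: 0.0852
finger_force: 0.0
```

Request:
play_rows:
  plan:
    - [0.3,0,0,0,0,0,0]
    - [0.6,0,0,0,0,0,0]
    - [0.6,0,0,0,0,0,0]
    - [0.6,0,0,0,0,0,0]

```text
t: 20.75
tcp_pos: [0.5341, 0.1682, 0.0098]
tool_rot: [3.141, 0.003, 3.091]
ft_force: [0.4, -0.6, 7.0]
width: 0.0551
finger_force: 65.2
```

Request:
play_rows:
  plan:
    - [0.6,0,0,15,0,0,0]
    - [0.6,0,0,35,0,0,0]
    - [0.6,0,0,50,0,0,0]
    - [0.6,0,0,50,0,0,0]
    - [0.6,0,-15,45,0,0,0]

```text
t: 21.38
tcp_pos: [0.5326, 0.1537, 0.2059]
tool_rot: [3.141, 0.001, 3.093]
ft_force: [0.2, -0.6, -2.4]
width: 0.0551
finger_force: 64.2
```

Request:
play_rows:
  plan:
    - [0.6,-3,-42,10,0,0,1.4]
    - [0.6,-3,-42,0,0,0,1.4]
    - [0.6,-3,-42,0,0,0,1.4]
    - [0.6,-3,-42,0,0,0,1.4]
    - [0.6,-3,-42,0,0,0,1.4]

```text
t: 22.0
tcp_pos: [0.5173, -0.058, 0.2141]
tool_rot: [3.141, 0.0, -3.069]
ft_force: [0.3, -0.5, -1.5]
width: 0.0551
finger_force: 64.4
```

Request:
play_rows:
  plan:
    - [0.6,-3,-42,0,0,0,1.4]
    - [0.6,-3,-42,0,0,0,1.4]
    - [0.6,-3,-42,0,0,0,1.4]
    - [0.6,-3,-42,0,0,0,1.4]
    - [0.6,-3,-42,0,0,0,1.7]

```text
t: 22.62
tcp_pos: [0.5024, -0.2679, 0.214]
tool_rot: [3.141, 0.0, -2.941]
ft_force: [0.7, 0.2, -1.3]
width: 0.0549
finger_force: 64.3
```

Request:
play_rows:
  plan:
    - [0.6,-2,-42,0,0,0,0]
    - [0.6,0,-24,0,0,0,0]
    - [0.6,0,0,0,0,0,0]
    - [0.6,0,0,0,0,0,0]

```text
t: 23.12
tcp_pos: [0.5008, -0.3317, 0.2133]
tool_rot: [3.14, -0.0, -2.942]
ft_force: [-0.6, -0.3, -2.9]
width: 0.0547
finger_force: 64.2
```

```bash
python3 - <<'E'
from h import *
o=observe(); print(o['tcp_pos'],np.degrees(o['tool_rot']))
g=shot('scene','s8.png'); cv2.imwrite('pics/s8c.png',cv2.resize(g['frame'][110:300,80:300],None,fx=3,fy=3))
E
```

```text
[ 0.50078241 -0.33174042  0.21334014] [ 1.79922087e+02 -1.37319001e-02 -1.68552384e+02]
```

View pics/s8c.png

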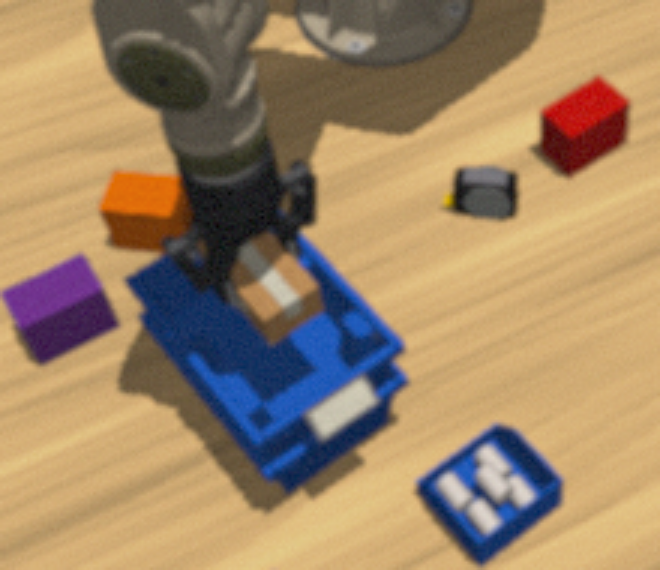

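The flat carton is held level and aligned above the mid tote (crop 275,290). Lowering.

Request:
play_rows:
  plan:
    - [0.6,0.5,-1,-30,0,0,0]
    - [0.6,0,0,-35,0,0,0]
    - [0.6,0,0,-25,0,0,0]
    - [0.6,0,0,-12,0,0,0]
    - [0.6,0,0,-7,0,0,0]

```text
t: 23.8
tcp_pos: [0.5017, -0.3332, 0.1043]
tool_rot: [3.141, 0.0, -2.941]
ft_force: [0.8, 0.3, -1.6]
width: 0.0548
finger_force: 64.4
```

Request:
play_rows:
  plan:
    - [0.6,0,0,-1.5,0,0,0]
    - [0.6,0,0,0,0,0,0]
    - [0.6,0,0,-1,0,0,0]
    - [0.6,0,0,0,0,0,0]

```text
t: 24.3
tcp_pos: [0.5015, -0.3341, 0.1022]
tool_rot: [-3.141, 0.0, -2.943]
ft_force: [0.2, -0.5, -2.1]
width: 0.0553
finger_force: 64.4
```

Request:
play_rows:
  plan:
    - [0.6,0,0,-1.5,0,0,0]
    - [0.6,0,0,0,0,0,0]
    - [0.6,0,0,-1,0,0,0]
    - [0.6,0,0,0,0,0,0]

```text
t: 24.8
tcp_pos: [0.5014, -0.3339, 0.1001]
tool_rot: [-3.141, 0.0, -2.942]
ft_force: [-1.9, 1.0, 3.9]
width: 0.0544
finger_force: 65.1
```

Contact; release, rise, then go to the shallow tote.

Request:
play_rows:
  plan:
    - [0.25,0,0,0,0,0,0]
    - [0.2,0,0,0,0,0,0]
    - [0.2,0,0,0,0,0,0]
    - [0.2,0,0,10,0,0,0]
    - [0.2,0,0,30,0,0,0]

```text
t: 25.42
tcp_pos: [0.5004, -0.3331, 0.1385]
tool_rot: [3.139, -0.002, -2.942]
ft_force: [0.8, -0.1, 1.1]
width: 0.0684
finger_force: 0.0
```

Request:
play_rows:
  plan:
    - [0.2,0,0,40,0,0,0]
    - [0.2,0,0,40,0,0,0]
    - [0.5,0,30,10,0,0,-1.5]
    - [0.5,0,40,0,0,0,-1.5]
    - [0.5,0,40,0,0,0,-1.5]

```text
t: 26.05
tcp_pos: [0.5015, -0.2232, 0.2304]
tool_rot: [-3.141, 0.001, -3.023]
ft_force: [0.3, 0.3, 0.6]
width: 0.0426
finger_force: 0.0
```

Request:
play_rows:
  plan:
    - [0.5,0,40,0,0,0,-1.5]
    - [0.5,0,40,0,0,0,-1.5]
    - [0.5,0,40,0,0,0,-1]
    - [0.5,0,40,0,0,0,0]
    - [0.5,0,40,0,0,0,0]

```text
t: 26.68
tcp_pos: [0.5015, -0.0227, 0.2302]
tool_rot: [-3.141, 0.001, -3.091]
ft_force: [0.0, -0.6, -0.1]
width: 0.0427
finger_force: 0.0
```

```bash
python3 - <<'E'
from h import *
o=observe(); print(o['tcp_pos'],np.degrees(o['tool_rot']),o['width'])
g=shot('scene','s9.png'); t=shot('top','t9.png')
P=cloud(t);F=t['frame'].astype(int);blue=F[...,0]>F[...,2]+40
q=blob(P,F,(60,145,136,252),.02,.2,blue);z=np.percentile(q[:,2],97);print(z,rect(q[q[:,2]>z-.008]))
cv2.imwrite('pics/s9c.png',cv2.resize(g['frame'][110:300,80:420],None,fx=2.3,fy=2.3))
P=cloud(g)
a=np.radians(11.4); d=P[...,:2]-[.486,-.336]; X=d@[np.cos(a),np.sin(a)]*1e3; Y=d@[-np.sin(a),np.cos(a)]*1e3;Z=P[...,2]*1e3;F=g['frame'].astype(int)
for lo,hi in((148,175),(120,145)):
  m=(Z>lo)&(Z<hi)&(abs(X)<130)&(abs(Y)<90)&((F[...,2]>F[...,0]) if hi==145 else (F[...,0]>F[...,2]+25))
  print(m.sum(),np.percentile(X[m],[1,99]),np.percentile(Y[m],[1,99]),np.percentile(Z[m],[5,50,95]))
E
```

```text
[ 0.50145485 -0.02265454  0.23021912] [-1.79992082e+02  7.33204628e-02 -1.77095067e+02] 0.0427096447068663
0.05927346374882183 ((440.29998779296875, 352.9043884277344), (230.60333251953125, 161.00604248046875), 3.0291495323181152)
1192 [-111.86867446  117.03629334] [-80.80359804  77.11659788] [149.16625031 156.57152215 160.22320698]
702 [-37.30080657  71.55142456] [-28.87774218  26.02097105] [126.37152893 130.62684989 134.04244622]
```

View pics/s9c.png

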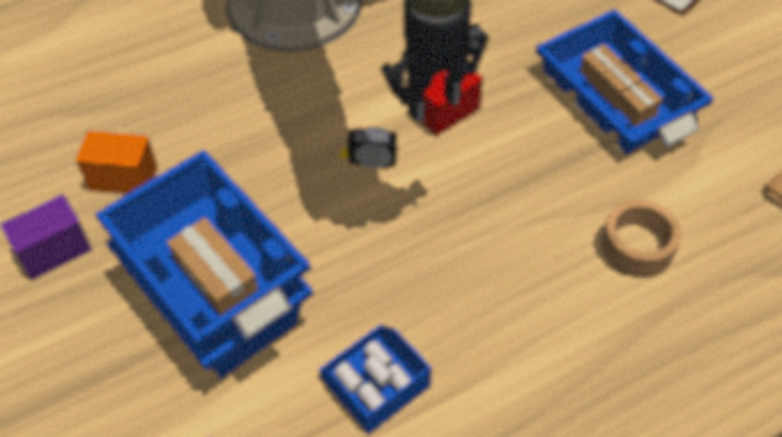

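The flat carton lies flat in the mid tote (crop 215,260) and the stack stands square; on to the shallow tote (625,80).

Request:
play_rows:
  plan:
    - [0.5,-7,40,0,0,0,0]
    - [0.5,-8.5,44,0,0,0,0]
    - [0.5,-8.5,44,0,0,0,0]
    - [0.5,-8.5,44,0,0,0,0]
    - [0.5,-8.5,44,-20,0,0,0]

```text
t: 27.4
tcp_pos: [0.4619, 0.1931, 0.2112]
tool_rot: [3.141, 0.005, -3.092]
ft_force: [1.2, 0.1, -0.6]
width: 0.043
finger_force: 0.0
```

Request:
play_rows:
  plan:
    - [0.5,-8.5,44,-40,0,0,0]
    - [0.5,-8.5,40,-40,0,0,0]
    - [0.5,0,0,-35,0,0,0]
    - [0.5,0,0,0,0,0,0]

```text
t: 27.9
tcp_pos: [0.4415, 0.2751, 0.0922]
tool_rot: [-3.139, -0.005, -3.09]
ft_force: [-0.6, -0.7, 0.4]
width: 0.0426
finger_force: 0.0
```

Request:
play_rows:
  plan:
    - [0.5,0,0,-30,0,0,0]
    - [0.5,0,0,-20,0,0,0]
    - [0.5,0,0,-8,0,0,0]
    - [0.5,0,0,0,0,0,0]

```text
t: 28.4
tcp_pos: [0.4443, 0.2758, 0.0373]
tool_rot: [3.141, 0.001, -3.092]
ft_force: [0.0, -0.1, 0.4]
width: 0.0426
finger_force: 0.0
```

Request:
play_rows:
  plan:
    - [0.6,0,1.5,-5,0,0,0]
    - [0.75,0,0,0,0,0,0]
    - [0.85,0,0,0,0,0,0]
    - [1,0,0,0,0,0,0]
    - [1,0,0,0,0,0,0]

```text
t: 29.02
tcp_pos: [0.4436, 0.2776, 0.0322]
tool_rot: [3.141, 0.001, -3.091]
ft_force: [-0.7, -3.0, 5.2]
width: 0.0088
finger_force: 58.3
```

Request:
play_rows:
  plan:
    - [1,0,0,0,0,0,0]
    - [1,0,0,0,0,0,0]

```text
t: 29.28
tcp_pos: [0.4436, 0.2776, 0.0322]
tool_rot: [3.141, 0.001, -3.091]
ft_force: [-1.6, -3.1, 5.0]
width: 0.0088
finger_force: 58.3
```

Request:
play_rows:
  plan:
    - [1,0,0,10,0,0,0]
    - [1,0,0,25,0,0,0]
    - [1,0,0,40,0,0,0]
    - [1,0,0,45,0,0,0]
    - [1,0,0,45,0,0,0]

```text
t: 29.9
tcp_pos: [0.4428, 0.2773, 0.1977]
tool_rot: [-3.141, -0.001, -3.091]
ft_force: [0.7, 0.3, -2.9]
width: 0.0087
finger_force: 57.8
```

Request:
play_rows:
  plan:
    - [1,0,0,25,0,0,0]
    - [1,0,0,0,0,0,0]
    - [1,0,0,0,0,0,0]

```text
t: 30.28
tcp_pos: [0.4426, 0.2772, 0.22]
tool_rot: [-3.141, -0.002, -3.091]
ft_force: [-0.6, -0.4, -2.3]
width: 0.0087
finger_force: 57.7
```

```bash
python3 - <<'E'
from h import *
o=observe(); print(o['tcp_pos'],np.degrees(o['tool_rot']),o['ft_force'])
g=shot('scene','s10.png');P=cloud(g);F=g['frame'].astype(int);b=F[...,0]>F[...,2]+25
a=np.radians(2.9);d=P[...,:2]-[.44,.352];X=d@[np.cos(a),np.sin(a)]*1e3;Y=d@[-np.sin(a),np.cos(a)]*1e3;Z=P[...,2]*1e3
m=b&(Z>190)&(Z<290)&(abs(X)<140)&(abs(Y)<100);q=np.c_[X[m],Y[m],Z[m]]
print(np.percentile(q[:,0],[1,99]),np.percentile(q[:,1],[1,99]))
for xs in(-105,0,105): print(xs,[(y,s.sum(),np.percentile(q[s,2],95).round(1)) for y in(-75,-35,0,35,75) for s in[(abs(q[:,0]-xs)<14)&(abs(q[:,1]-y)<12)] if s.sum()>4])
cv2.imwrite('pics/s10c.png',cv2.resize(g['frame'][20:220,200:440],None,fx=2.5,fy=2.5))
E
```

```text
[0.44260187 0.27723338 0.21999756] [-1.79948757e+02 -1.10971898e-01 -1.77083689e+02] [-0.59260208 -0.35572937 -2.26726868]
[-110.70907771  114.91960222] [-81.46475247  78.04851535]
-105 [(-75, np.int64(32), np.float64(245.5)), (-35, np.int64(55), np.float64(243.2))]
0 [(-75, np.int64(30), np.float64(244.1)), (75, np.int64(109), np.float64(240.0))]
105 [(-75, np.int64(74), np.float64(244.8)), (-35, np.int64(43), np.float64(243.4)), (0, np.int64(27), np.float64(245.2)), (35, np.int64(23), np.float64(243.1)), (75, np.int64(31), np.float64(241.1))]
```

View pics/s10c.png

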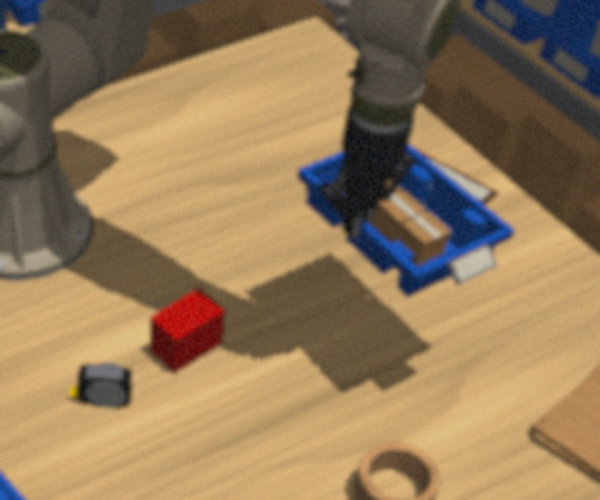

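The shallow tote is held nearly level (crop 410,220). Carrying it over while turning.

Request:
play_rows:
  plan:
    - [1,0,-13,0,0,0,-4.5]
    - [1,1.4,-27,0,0,0,-8.6]
    - [1,1.4,-27,0,0,0,-8.6]
    - [1,1.4,-27,0,0,0,-8.6]
    - [1,1.4,-27,0,0,0,-8.6]

```text
t: 30.95
tcp_pos: [0.4478, 0.1556, 0.2195]
tool_rot: [-3.139, -0.002, 2.509]
ft_force: [0.2, -0.2, -3.0]
width: 0.0088
finger_force: 57.9
```

Request:
play_rows:
  plan:
    - [1,1.4,-27,0,0,0,-8.6]
    - [1,1.4,-27,0,0,0,-8.6]
    - [1,1.4,-27,0,0,0,-8.6]
    - [1,1.4,-27,0,0,0,-8.6]
    - [1,1.4,-27,0,0,0,-8.6]

```text
t: 31.58
tcp_pos: [0.4548, 0.0209, 0.2195]
tool_rot: [-3.138, -0.001, 1.758]
ft_force: [0.1, -0.3, -2.0]
width: 0.0089
finger_force: 57.9
```

Request:
play_rows:
  plan:
    - [1,1.4,-27,0,0,0,-8.6]
    - [1,1.4,-27,0,0,0,-8.6]
    - [1,1.4,-27,0,0,0,-8.6]
    - [1,1.4,-27,0,0,0,-8.6]
    - [1,1.4,-27,0,0,0,-8.6]

```text
t: 32.2
tcp_pos: [0.4619, -0.1138, 0.2195]
tool_rot: [-3.138, 0.0, 1.007]
ft_force: [1.2, -0.1, -2.2]
width: 0.0091
finger_force: 57.9
```

Request:
play_rows:
  plan:
    - [1,1.4,-27,0,0,0,-8.6]
    - [1,1.4,-27,0,0,0,-8.6]
    - [1,1.4,-27,0,0,0,-8.6]
    - [1,1.4,-27,0,0,0,-8.6]
    - [1,1.4,-27,0,0,0,-8.6]

```text
t: 32.83
tcp_pos: [0.4691, -0.2485, 0.2193]
tool_rot: [-3.138, 0.002, 0.257]
ft_force: [0.6, -0.6, -2.0]
width: 0.009
finger_force: 57.9
```

Request:
play_rows:
  plan:
    - [1,2,-13,0,0,0,-3.6]
    - [1,0,0,0,0,0,0]
    - [1,0,0,0,0,0,0]

```text
t: 33.2
tcp_pos: [0.4714, -0.2604, 0.2202]
tool_rot: [-3.139, 0.001, 0.2]
ft_force: [0.2, -0.5, -2.3]
width: 0.0088
finger_force: 57.9
```

```bash
python3 look.py 11 "[(225,265),(148,172)]"; python3 - <<'E'
import cv2
a=cv2.imread('pics/scene11.png')[110:300,80:300]
cv2.imwrite('pics/s11c.png',cv2.resize(a,None,fx=3,fy=3))
E
```

```text
[ 0.4714 -0.2604  0.2202] [-1.7988e+02  8.0000e-02  1.1480e+01] [ 0.2 -0.5 -2.3] 0.0088
scene 225 265 1483 X [-112.7  117.9] Y [-77.8  81. ] rect [1.2 3.4] [235.3 163.5] 0.3
   z@x-105 [(-70, np.float64(241.3)), (-35, np.float64(243.8)), (0, np.float64(243.9)), (35, np.float64(244.1)), (70, np.float64(246.4))]
   z@x105 [(-70, np.float64(241.9)), (-35, np.float64(242.2)), (0, np.float64(244.4)), (35, np.float64(244.8)), (70, np.float64(247.0))]
scene 148 172 611 X [-106.3  118.5] Y [-81.2  76.1] rect [ 5.3 -1.9] [228.4 159. ] 0.1
   z@x-105 [(-70, np.float64(160.5))]
   z@x105 [(-70, np.float64(160.1)), (-35, np.float64(160.3)), (0, np.float64(160.0)), (35, np.float64(160.4)), (70, np.float64(160.2))]
top 225 265 415 X [-112.1  116. ] Y [-76.2  83.4] rect [ 4.9 -3.2] [272.4  84.1] 28.9
   z@x-105 [(-70, np.float64(243.3)), (-35, np.float64(245.3))]
   z@x105 [(35, np.float64(246.2)), (70, np.float64(247.2))]
top 148 172 few 45
```

View pics/s11c.png

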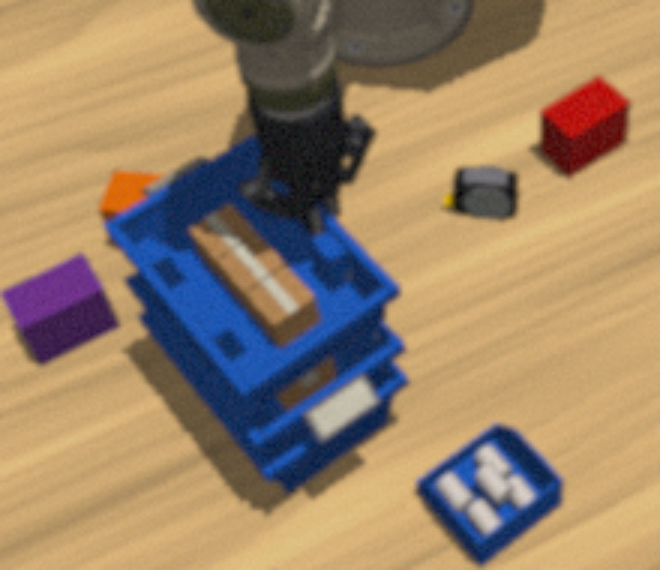

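Shallow tote is over the stack, its label at the near end; 3 mm sideways correction, then lowering.

Request:
play_rows:
  plan:
    - [1,0.6,-3,-8,0,0,0]
    - [1,0,0,-12,0,0,0]
    - [1,0,0,-8,0,0,0]
    - [1,0,0,-4,0,0,0]
    - [1,0,0,0,0,0,0]

```text
t: 33.92
tcp_pos: [0.4724, -0.2642, 0.1889]
tool_rot: [-3.141, 0.0, 0.199]
ft_force: [0.3, 0.4, -1.6]
width: 0.0092
finger_force: 58.0
```

Request:
play_rows:
  plan:
    - [1,0,0,-2,0,0,0]
    - [1,0,0,0,0,0,0]
    - [1,0,0,-1.5,0,0,0]
    - [1,0,0,0,0,0,0]

```text
t: 34.42
tcp_pos: [0.4726, -0.2644, 0.1858]
tool_rot: [3.142, 0.0, 0.199]
ft_force: [1.2, 0.3, -2.7]
width: 0.0088
finger_force: 57.9
```

```bash
python3 look.py 12 "[(190,225),(148,172)]"
```

```text
[ 0.4726 -0.2644  0.1858] [180.     0.    11.41] [ 1.2  0.3 -2.7] 0.0088
scene 190 225 1443 X [-112.4  117.9] Y [-81.9  76.7] rect [ 1.9 -1.3] [235.4 162. ] 0.1
   z@x-105 [(-70, np.float64(207.3)), (-35, np.float64(208.3)), (0, np.float64(209.4)), (35, np.float64(209.8)), (70, np.float64(212.2))]
   z@x105 [(-70, np.float64(207.8)), (-35, np.float64(208.6)), (0, np.float64(210.3)), (35, np.float64(210.8)), (70, np.float64(211.4))]
scene 148 172 1854 X [-102.7  117.6] Y [-80.8  74.7] rect [ 7.  -1.1] [159.7 224.1] 89.8
   z@x-105 [(-70, np.float64(160.0)), (-35, np.float64(169.7)), (0, np.float64(171.1)), (35, np.float64(170.9))]
   z@x105 [(-70, np.float64(166.0)), (-35, np.float64(168.7)), (0, np.float64(170.1)), (35, np.float64(167.2)), (70, np.float64(167.1))]
top 190 225 413 X [-112.1  116.1] Y [-80.5  79. ] rect [ 6. -8.] [272.7  86. ] 28.7
   z@x-105 [(-70, np.float64(208.3)), (-35, np.float64(208.9))]
   z@x105 [(35, np.float64(211.7)), (70, np.float64(212.5))]
top 148 172 115 X [-99.1 132.6] Y [-67.   80.2] rect [10.2 11.1] [247.8  91.8] 17.4
   z@x-105 [(-70, np.float64(170.6))]
   z@x105 [(70, np.float64(161.3))]
```

Request:
play_rows:
  plan:
    - [1,0,0,-2,0,0,0]
    - [1,0,0,0,0,0,0]
    - [1,0,0,-2,0,0,0]
    - [1,0,0,0,0,0,0]

```text
t: 35.02
tcp_pos: [0.4728, -0.2645, 0.1824]
tool_rot: [3.141, -0.001, 0.199]
ft_force: [-0.6, 2.6, 2.1]
width: 0.0088
finger_force: 59.3
```

```bash
python3 look.py 13 "[(190,225)]"
```

```text
[ 0.4728 -0.2645  0.1824] [ 1.7995e+02 -4.0000e-02  1.1420e+01] [-0.6  2.6  2.1] 0.0088
scene 190 225 1379 X [-113.5  118.2] Y [-81.9  76.7] rect [1.9 0.4] [235.8 165.2] 0.0
   z@x-105 [(-70, np.float64(206.9)), (-35, np.float64(206.9)), (0, np.float64(207.6)), (35, np.float64(208.5)), (70, np.float64(208.0))]
   z@x105 [(-70, np.float64(207.7)), (-35, np.float64(206.2)), (0, np.float64(207.1)), (35, np.float64(207.3)), (70, np.float64(208.6))]
top 190 225 417 X [-111.8  116.8] Y [-80.2  79.2] rect [ 5.9 -8.2] [271.9  88. ] 28.2
   z@x-105 [(-70, np.float64(207.2)), (-35, np.float64(208.1))]
   z@x105 [(35, np.float64(208.4)), (70, np.float64(208.5))]
```

Seated and level; release and withdraw.

Request:
play_rows:
  plan:
    - [1,0,0,-1,0,0,0]
    - [1,0,0,0,0,0,0]
    - [0.8,0,0,0,0,0,0]
    - [0.6,0,0,0,0,0,0]
    - [0.6,0,0,0,0,0,0]

```text
t: 35.75
tcp_pos: [0.4725, -0.2644, 0.1804]
tool_rot: [-3.141, 0.0, 0.199]
ft_force: [-0.5, 0.3, -0.2]
width: 0.0343
finger_force: 0.0
```

Request:
play_rows:
  plan:
    - [0.6,0,0,10,0,0,0]
    - [0.6,0,0,30,0,0,0]
    - [0.6,0,0,40,0,0,0]
    - [0.6,-10,40,20,0,0,0]
    - [0.6,-10,40,0,0,0,0]

```text
t: 36.38
tcp_pos: [0.4534, -0.1845, 0.2835]
tool_rot: [3.139, -0.003, 0.198]
ft_force: [-0.3, 0.2, -0.7]
width: 0.034
finger_force: 0.0
```

Request:
play_rows:
  plan:
    - [0.6,0,40,0,0,0,0]
    - [0.6,0,20,0,0,0,0]
    - [0.6,0,0,0,0,0,0]
    - [0.6,0,0,0,0,0,0]

```text
t: 36.88
tcp_pos: [0.4529, -0.1249, 0.2813]
tool_rot: [3.141, -0.001, 0.199]
ft_force: [1.1, 0.0, 0.5]
width: 0.0343
finger_force: 0.0
```

```bash
python3 look.py 14 "[(190,225)]"; python3 - <<'E'
import cv2
a=cv2.imread('pics/scene14.png')[110:300,80:380]
cv2.imwrite('pics/s14c.png',cv2.resize(a,None,fx=2.6,fy=2.6))
E
```

```text
[ 0.4529 -0.1249  0.2813] [ 1.7995e+02 -3.0000e-02  1.1410e+01] [1.1 0.  0.5] 0.0343
scene 190 225 1558 X [-113.7  118.4] Y [-81.4  77.6] rect [ 1.6 -1.6] [160.1 235.9] 90.0
   z@x-105 [(-70, np.float64(208.3)), (-35, np.float64(206.2)), (0, np.float64(206.7)), (35, np.float64(207.3)), (70, np.float64(207.3))]
   z@x105 [(-70, np.float64(207.1)), (-35, np.float64(206.6)), (0, np.float64(206.6)), (35, np.float64(206.5)), (70, np.float64(208.3))]
top 190 225 1490 X [-112.1  116.4] Y [-79.3  80.3] rect [2.6 0.4] [160.6 230.2] 89.9
   z@x-105 [(-70, np.float64(208.0)), (-35, np.float64(208.2)), (0, np.float64(207.2)), (35, np.float64(207.9)), (70, np.float64(207.7))]
   z@x105 [(-70, np.float64(207.8)), (-35, np.float64(208.3)), (0, np.float64(207.2))]
```

View pics/s14c.png

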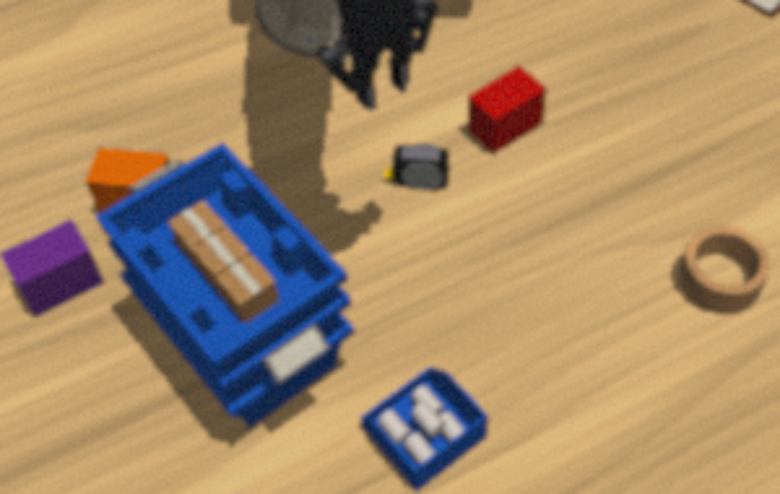

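The finished stack stands square and level (crop 230,280), and the arm is clear of it.

```bash
python3 -c "
from bench import *
print(finish_job())"
```

```text
the job is handed in; nothing more can be done
None
```

The order is stacked on the deep tote as specified and handed in at about 37 s of the 120 s; the last camera check showed the stack level and the arm clear, but the hand-in returned no verdict.

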